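Lock the lifting knob into the repaired power supply

ROBOT

A 6-joint arm with a two-finger parallel gripper is mounted at the origin on the work surface. World frame = base frame: x ahead of the robot, y to its left, z up, the work surface at z = 0. Lengths are in mm, angles in rad, forces in N, time in s.
With the tool pointing down it reaches from about 275 to 1000 mm from the base axis. Payload 8.4 kg.
Tool frame: the origin (TCP) lies at the very end of the fingers, on their centre line; the grasp point (between the pads) lies 19 mm behind it; z points along the fingers, y is the direction in which the jaws open and shut (so a half turn about z gives the same grasp; the last joint's range is limited). The gripper opens to 85 mm and grips with 20 to 120 N. Pads are 22 mm wide; open, the fingers measure 114 mm over their backs; the gripper's body (76 mm by 85 mm) begins 54 mm behind the grasp point. The pads swing forward as they close: fully open they stand 13 mm farther back than shut.
Start: joints at [1.208, 0.353, 1.633, -0, 1.155, -0.002], TCP at [220.638, 584.762, 231.281] pointing down, gripper open.
Joint ranges: [-2.63, 2.63], [-0.92, 2.1], [0.06, 2.66], [-1.3, 4.44], [0, 2.69], [-3.02, 3.02]. Speed limits (rad/s): [2.22, 2.22, 2.79, 3.14, 3.14, 3.14].

INTERFACE

Orientations are given as [roll, pitch, yaw] about the fixed x, y, z axes, in that order (R = Rz(yaw) Ry(pitch) Rx(roll)).
In Python, from rig import r gives the robot as it stands.
- The arm moves only by the tool move_arm, never from a script. Its argument "increments" is a list of rows, each an object of numbers: "tx", "ty", "tz": the shift along the tool's x, y, z in cm; "rx", "ry", "rz": the turn, a rotation vector about the tool's x, y, z in degrees; "gripper": the gripper's target within -1 to 1 (fully open at 1, half-way at 0, shut at -1). A call has 1 to 12 rows; each row shifts and turns the commanded pose from where the row before left it, along the tool's axes as they then stand; what a row does not reach is not made up. A row lasts 1/10 s, in which the tool goes at most 50 mm and 8.59 degrees, less where a joint would pass 70% of its speed; a pose out of reach is approached as far as the arm can. A call is refused whole if a number of a shift passes 5 or a number of a turn 8.59, either way. A call with a gripper value outside its range is refused whole. The fingers move at their own pace and stop on an object; "squeeze" is the grip in N (left out, the last holds). Time passes only in rows, so rows that do not move let the fingers close. It gives the time, the measured TCP pose, the force and the opening at its end, in the units of the state.
- r.sense(): the state, without advancing time (a new reading comes with each control period).
- r.grab_frame(name): name is "scene" or "top"; returns (picture, depth): 480x640x3 uint8, red, green, blue; 480x640 float32, mm along the optical axis (not along the pixel's ray), 0 where there is no reading.
- r.camera_model(name): a dict with "fx", "fy", "cx", "cy" (pixels), "R" (3x3) and "t" (3): a world point X has camera coordinates R X + t. Camera axes: x right, y down, z forward; pixel columns grow to the right and rows downward; lengths in mm; the calibration is good to about 2 mm. A picture is of the moment at which its call begins. camera_model takes no time and is no camera call.
- r.sign_off(): hands the job in, once; it reports no verdict.
Trained networks look in the newest picture that a camera, given by its name, has taken for a name from the list of things; names that differ only in an ending like _2 or _b are one class to them, and where a whole thing is asked for, a point or a joint stands for the part that bears it (a point fixed in the world has none). Each returns a list of dicts, best first, with "confidence" (0 to 1); they miss things now and then, are a little off and sometimes report something else, mostly with a low value. They report only what shows in the picture. A call takes as long as a camera call. They do not tell look-alikes from the thing itself.
- r.cut_out(query, camera): "mask" (480x640 bool, what is visible of it) and "bbox" ([left, top, right, bottom] in pixels, round what is visible of it).
- r.place_of(query, camera): "location" ([row, column] in pixels: a listed point, or the origin of a listed thing).
The state is a dict: "clock": time; "qpos": joint angles; "qvel": joint speeds; "joint_efforts": joint torques, N m; "eef_pos": TCP position; "tcp_rot": TCP orientation; "contact_force": force on the tool from outside, world axes, zero at the start; "wrist_torque": the same for the moment, N m; "opening": opening from 0.0 (shut) to 1.0 (fully open).
Only numpy, scipy, OpenCV 4.12 (cv2) and the standard library are available. Lean on these libraries where they do the work, as an engineer would, in place of code of your own. Each camera call takes 0.05 s, during which the arm holds its last target. There are 200 camera calls.

TASK

Fit the lifting knob back on the repaired bench power supply: take it out of the wooden block, feel for the slot of the loose steel keeper plate on top of the supply and pass the knob's T-shaped foot through it, press down against the spring inside, turn the knob a quarter turn and let it spring up so that the foot locks across the slot, standing upright by itself. Go gently: the knob must never bear on the supply with more than 25 N. Leave the screwdriver, the bottle and the mug where they are.

Things in the scene. Friction and masses are not known exactly. Their poses are not given: they have to be found in the camera images.
- knob_wing (a point): Loose lifting knob, 69 mm tall, 0.10 to 0.16 kg. This point: centre of its upright black wing, 34 mm long (x) by 12 thick (y) by 44 tall (z up); grip across the 12 mm. Under the wing is a round steel flange, 40 mm across, 3 thick, its underside 25 mm below this point. It starts upright, flange on the wooden block, yaw within 0.5 rad of the block's.
- knob_foot (a point): The knob's steel T-foot: a bar 28 mm long (x, same way as the wing) by 8 wide (y) by 7 tall. This point: centre of its underside, 47 mm straight below knob_wing. A round stem, 8 mm across and 15 mm long, joins the foot's top to the flange.
- block: Fixed wooden block, 90 (x) by 70 (y) by 40 mm tall, with a round well 32 mm across and 30 deep in its centre, in which the knob stands. Origin: centre of its underside. It may lie left or right of the supply.
- supply: Repaired bench power supply, fixed: grey steel case 200 (x) by 160 (y) by 72 mm tall, dark front panel at its -x side. Origin: centre of its underside. In a window in its top lies the steel keeper plate, held by two guide strips along y that stand 3 mm above the plate, 28 to 35 mm from its middle in x.
- socket (a point): Middle of the supply's top window, level with the top of the keeper plate (60 (x) by 42 (y) by 9 mm) that floats in it; z up. The plate's slot, 33 mm long (x) by 10 wide (y), goes right through. NOT MEASURED: plate and slot rest anywhere up to 11 mm either way along y from this point (x, z true), so find the slot by feel or sight; 3 N sideways shifts the plate.
- groove (a point): Ceiling of the groove in the keeper plate's underside, 5 mm under socket, same axes (y play as the plate). Groove: 12.5 mm wide (x), 33 long (y), square to the slot, 4 deep. Pressed so that knob_foot is over 16 mm below socket the foot can turn, either way; flange meets plate at 22 mm. Locked: foot lies along y in the groove, knob_foot about 11 mm below socket.
- spring_pad (a point): Rest position of the top of a spring pad under the keeper plate, 9 mm below socket. The foot meets it there; it pushes up with 3.5 N plus 0.35 N per mm, over 14 mm of travel. The keeper plate itself hangs on leaf springs: 1 mm up or down per 5 N, 4 mm at most. The pad throws an unturned knob back up and holds a turned one in the groove.
- screwdriver: Bystander: loose screwdriver lying on the table between the block and the supply, towards the robot. Origin at its underside.
- bottle: Bystander: closed green bottle, 62 mm across, 190 mm tall, standing behind the work. Origin: centre of its underside.
- mug: Bystander: white mug, 80 mm across, 90 mm tall, far to the left. Origin: centre of its underside.
Not all that is in view belongs to the job. Of the things like the part that bears knob_wing, leave any that is orange; of the rest the smaller one is meant.

How it is judged (in metres and radians):
On the way:
1. the T-foot is through the slot, lengthwise, and pressed down below the keeper plate (x of knob_wing in the frame of socket between -0.006 and 0.006 m and y of knob_wing in the frame of socket between -0.015 and 0.015 m and z of knob_wing in the frame of socket below 0.0315 m and angle between the x axis of knob_wing and the x axis of socket, either way round below 0.25 rad), for 0.1 s.
At the end, for the whole second after the job is handed in: Knob let go, at rest, upright (0.12 rad), foot square to the slot (0.2 rad) and pushed up into the groove by the spring (over 1 N): wing centre 33.8 to 39 mm above the socket point, within 6 mm of it in x and 15 mm in y (x of knob_wing in the frame of socket between -0.006 and 0.006 m and y of knob_wing in the frame of socket between -0.015 and 0.015 m and z of knob_wing in the frame of socket between 0.0338 and 0.039 m and angle between the x axis of knob_wing and the y axis of socket, either way round below 0.2 rad and angle between knob_wing's own z axis and vertical below 0.12 rad and contact force between knob and supply above 1 N and linear speed of knob below 0.02 m/s); the robot touches nothing.
It fails at once if the knob bears on the supply with more than 25 N (contact force between knob and supply above 25 N).
It fails at once if the screwdriver is moved more than 30 mm (distance of screwdriver from where it was at the start of the episode above 0.03 m).
It fails at once if the bottle is moved more than 30 mm (distance of bottle from where it was at the start of the episode above 0.03 m).
It fails at once if the mug is moved more than 30 mm (distance of mug from where it was at the start of the episode above 0.03 m).
It also fails if it takes over 64 s, if anything falls off the work surface, if the arm or the gripper's body presses on something with over 40 N, if the wrist force passes 120 N, or if a joint passes its speed limit or range.

## Working session

There is one attempt and no reset: what is moved stays moved. The work goes in short steps, Python scripts to look and compute and a tool call to move; the robot and the scene stay as the last step left them, time stands still between calls to the robot, and variables do not carry over. Pictures are saved under pics/ and viewed, about 8 in all and at most 12, crops included, and the job is handed in when it is done.

Besides the shell and the picture viewer there is one more tool, called as name([rows], argument=value, ...), one row to a line, values as JSON. move_arm: Moves the arm, as the interface text tells. Its arguments: {"type":"object","properties":{"increments":{"type":"array","items":{"type":"object","properties":{"tx":{"type":"number"},"ty":{"type":"number"},"tz":{"type":"number"},"rx":{"type":"number"},"ry":{"type":"number"},"rz":{"type":"number"},"gripper":{"type":"number"}}}},"squeeze":{"type":"number"}},"required":["increments"]}

```bash
ls; mkdir -p pics
cat > h.py <<'E'
import numpy as np,cv2
from rig import r
def cam(n):
    m=r.camera_model(n);return m,np.array(m["R"]),np.array(m["t"])
def world(n,u,v,d):
    m,R,t=cam(n);c=np.array([(u-m["cx"])/m["fx"]*d,(v-m["cy"])/m["fy"]*d,d]);return R.T@(c-t)
def cloud(n,D):
    m,R,t=cam(n);v,u=np.mgrid[0:480,0:640]
    c=np.stack([(u-m["cx"])/m["fx"]*D,(v-m["cy"])/m["fy"]*D,D],-1);return (c-t)@R
def atz(n,u,v,z):
    m,R,t=cam(n);d=R.T@np.array([(u-m["cx"])/m["fx"],(v-m["cy"])/m["fy"],1]);o=-R.T@t;return o+d*(z-o[2])/d[2]
def proj(n,X):
    m,R,t=cam(n);c=R@np.array(X)+t;return m["fx"]*c[0]/c[2]+m["cx"],m["fy"]*c[1]/c[2]+m["cy"]
E
python3 - <<'E'
from h import *
np.set_printoptions(precision=1,suppress=True)
out=[]
for n in("scene","top"):
    P,D=r.grab_frame(n);np.savez(f"f_{n}.npz",P=P,D=D);out.append(P)
    C=cloud(n,D)
    for q in("knob_wing","block","supply","socket","screwdriver","bottle","mug"):
        for a in r.place_of(q,n)[:3]:
            rr,c=[int(round(x)) for x in a["location"]];print(n,q,a["confidence"],rr,c,C[rr,c])
    cv2.imwrite(f"pics/{n}0.png",P[...,::-1])
    print(n,cam(n))
print(r.sense())
E
```

```text
pics
scene knob_wing 0.66 258 324 [601.8 112.4  78.6]
scene knob_wing 0.58 277 381 [571.2 227.6  86.6]
scene block 0.85 300 380 [582.9 239.7  40.6]
scene socket 0.92 164 264 [ 460.7 -223.3   73.3]
scene screwdriver 0.59 207 354 [360.8  -9.   -3.5]
scene screwdriver 0.47 174 262 [ 492.  -195.2   72.5]
scene mug 0.72 396 425 [703.8 415.4  69.8]
scene ({'fx': 450.026097137554, 'fy': 450.026097137554, 'cx': 324.91446505216663, 'cy': 238.03014720553978, 'R': array([[-0.7,  0.7,  0. ],
       [ 0.5,  0.5, -0.7],
       [-0.5, -0.5, -0.7]]), 't': array([ 324.6, -254.4, 1310.2])}, array([[-0.7,  0.7,  0. ],
       [ 0.5,  0.5, -0.7],
       [-0.5, -0.5, -0.7]]), array([ 324.6, -254.4, 1310.2]))
top knob_wing 0.92 250 178 [551.9 335.4  66.5]
top knob_wing 0.79 246 246 [557.  217.2  77.7]
top knob_wing 0.49 141 364 [742.1  14.2  83.3]
top block 0.78 257 248 [543.3 218.1  41.1]
top supply 0.95 296 485 [ 472.7 -183.4   75.9]
top socket 0.97 298 498 [ 469.9 -208.4   66.3]
top screwdriver 0.58 360 376 [364.9  -7.   12.3]
top bottle 0.67 143 364 [740.1  13.8  78.7]
top ({'fx': 512.2081730521086, 'fy': 512.2081730521086, 'cx': 310.70260407078445, 'cy': 236.48575531693783, 'R': array([[ 0. , -1. , -0. ],
       [-1. ,  0. , -0.2],
       [ 0.2,  0. , -1. ]]), 't': array([107.6, 578. , 846. ])}, array([[ 0. , -1. , -0. ],
       [-1. ,  0. , -0.2],
       [ 0.2,  0. , -1. ]]), array([107.6, 578. , 846. ]))
{'clock': 0.8, 'qpos': array([ 1.2,  0.4,  1.6, -0. ,  1.2, -0. ]), 'qvel': array([ 0., -0.,  0.,  0., -0.,  0.]), 'joint_efforts': array([  0. , -60.5, -34.2,  -0. ,   0. ,  -0. ]), 'eef_pos': array([220.6, 584.8, 231.3]), 'tcp_rot': array([3.1, 0. , 2.8]), 'contact_force': array([-0.1,  0.2,  0.3]), 'wrist_torque': array([ 0., -0.,  0.]), 'opening': 1.003772854642044}
```

View pics/scene0.png

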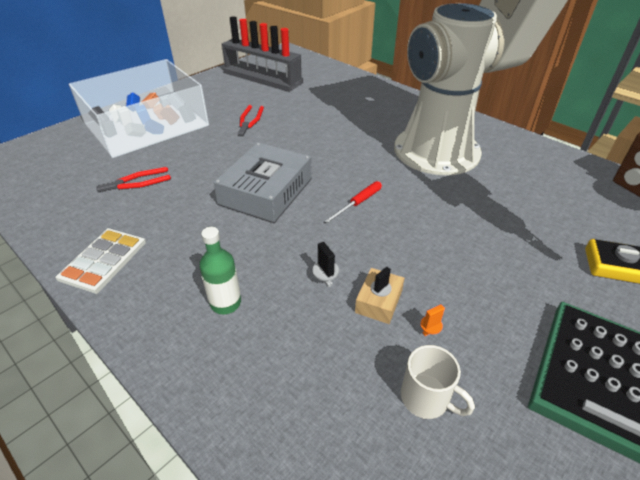

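View pics/top0.png

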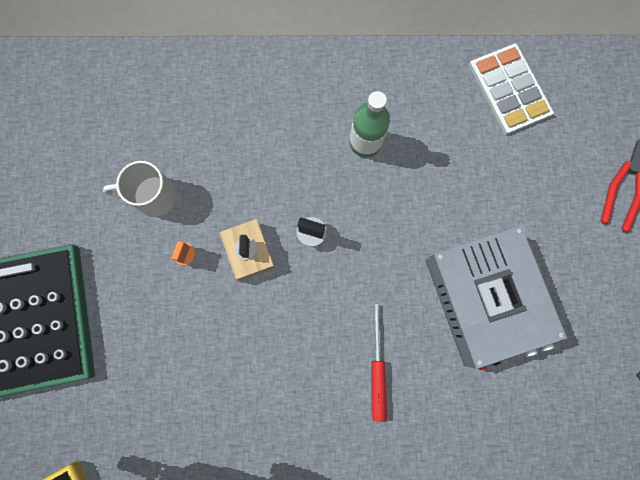

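Candidates in the top view are the black knob in the block (246,246), a black knob standing free on the table (312,230) that looks larger, and an orange one (183,253). The one in the block fits: it isn't orange, it's the smaller of the two black ones, and it stands in the well. I'll confirm with a crop and measure.

Run:
```python
from h import *
np.set_printoptions(precision=1,suppress=True)
f=np.load("f_top.npz");P,D=f["P"],f["D"];C=cloud("top",D)
a=cv2.resize(P[205:285,215:345],None,fx=5,fy=5,interpolation=cv2.INTER_CUBIC)
b=cv2.resize(P[260:330,455:545],None,fx=6.5,fy=6.5,interpolation=cv2.INTER_CUBIC)[:,:]
h=600;im=np.zeros((600,800,3),np.uint8);a=cv2.resize(a,(440,271));b=cv2.resize(b,(771,600))[:, :]
b=cv2.resize(P[255:335,460:540],(560,560),interpolation=cv2.INTER_CUBIC)
im=np.zeros((560,800,3),np.uint8);im[:,:560]=b;
a=cv2.resize(P[205:285,220:340],(360,240),interpolation=cv2.INTER_CUBIC)
im2=np.zeros((560,800,3),np.uint8);im2[:,:440]=cv2.resize(b,(440,440)).repeat(1,0)[:0].sum() if 0 else 0
im2[:440,:440]=cv2.resize(b,(440,440));im2[:240,440:]=a
cv2.imwrite("pics/crop.png",im2[:440,:,::-1])
def rect(n,xy):
    (c,s,an)=cv2.minAreaRect(xy.astype(np.float32));print(n,np.array(c),np.array(s),an,len(xy))
def reg(cx,cy,rad,z0,z1):
    m=(np.hypot(C[...,0]-cx,C[...,1]-cy)<rad)&(C[...,2]>z0)&(C[...,2]<z1)&(D>0);return m
for n,(x,y,rad,z0,z1) in dict(wing=(550,217,30,70,110),tablewing=(582,100,60,45,160),block=(548,217,70,33,43.),supply=(465,-208,150,64,80)).items():
    m=reg(x,y,rad,z0,z1); 
    m2=cv2.morphologyEx(m.astype(np.uint8),cv2.MORPH_OPEN,np.ones((3,3))) if n!="wing" else m
    q=C[m2>0]; print(n,"z pct",np.percentile(q[:,2],[2,50,98]));rect(n,q[:,:2])
```

```text
wing z pct [72.7 85.  87.5]
wing [558.4 222.6] [32.9 12.3] 0.4276035726070404 164
tablewing z pct [48.3 89.7 93.4]
tablewing [591.1 107.3] [45.3 16.6] 72.61843872070312 365
block z pct [35.  38.6 42.2]
block [559.1 223.2] [90.6 70.4] 20.346399307250977 1685
supply z pct [67.2 70.8 75.4]
supply [ 474.1 -208.5] [201.4 162.3] 17.779911041259766 11108
```

View pics/crop.png

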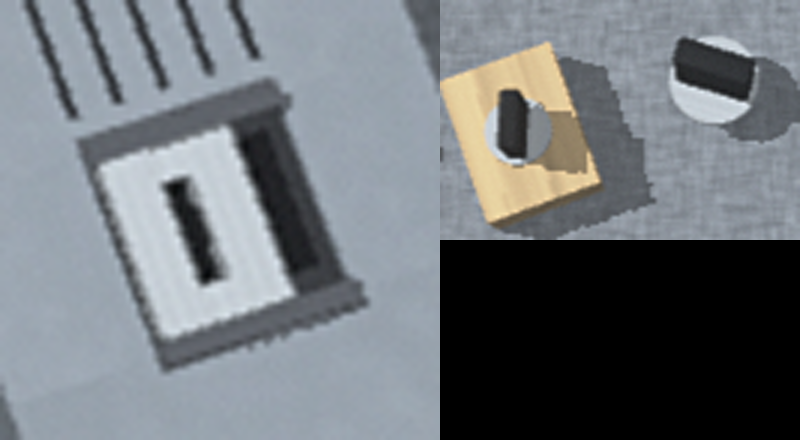

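The crop confirms it: the knob in the block is black and smaller, with its wing near world x. The keeper slot shows too, centred near crop (195,231), which is about px (495,296.6), and the plate has shifted to the +y side. Next I'll compute the slot position and the first move.

```bash
cat >> h.py <<'E'
def plan(x,y,z,yaw_deg):
    s=r.sense();p=np.array(s["eef_pos"]);yw=s["tcp_rot"][2]
    dy=(np.radians(yaw_deg)-yw+np.pi)%(2*np.pi)-np.pi
    d=np.array([x,y,z])-p;f=lambda a:np.array([d[0]*np.cos(a)+d[1]*np.sin(a),d[0]*np.sin(a)-d[1]*np.cos(a),-d[2]])/10
    print("t",round(float(s["clock"]),2),"pos",np.round(p,1),"rpy",np.round(np.degrees(s["tcp_rot"]),1),"F",np.round(s["contact_force"],1),"open",round(float(s["opening"]),3))
    print("rz deg",round(float(-np.degrees(dy)),2),"t before turn cm",np.round(f(yw),3),"after",np.round(f(yw+dy),3))
E
python3 - <<'E'
from h import *
np.set_printoptions(precision=1,suppress=True)
f=np.load("f_top.npz");P,D=f["P"],f["D"];C=cloud("top",D)
g=P.astype(int).max(2)
m=np.zeros_like(g,bool);m[284:310,486:504]=True
# restrict to slot: dark connected component at (297,495)
n,l=cv2.connectedComponents(((g<140)&m).astype(np.uint8));k=l==l[297,495]
w=np.clip((215-g),0,None)*cv2.dilate(k.astype(np.uint8),np.ones((3,3)))
v,u=np.nonzero(w);W=w[v,u];c=(np.sum(u*W)/W.sum(),np.sum(v*W)/W.sum());print("slot px",c,k.sum())
pts=np.array([atz("top",a,b,72)[:2] for a,b in zip(u,v)]);S=np.average(pts,0,W);cov=np.cov(pts.T,aweights=W);ev,E=np.linalg.eigh(cov);print("slot",S,"len",np.sqrt(12*ev),"ang",np.degrees(np.arctan2(E[1,1],E[0,1]))%180)
# rays at z=72: strips etc, depth near plate
pl=(g>200)&(np.hypot(C[...,0]-S[0],C[...,1]-S[1])<40);print("plate z",np.median(C[pl][:,2]),pl.sum(), "case z",np.median(C[(np.hypot(C[...,0]-474,C[...,1]+208)<120)&(C[...,2]>60)&(g<200)][:,2]))
mm=(C[...,2]>60)&(C[...,2]<82)&(np.hypot(C[...,0]-474,C[...,1]+208)<150)
mm=cv2.morphologyEx(mm.astype(np.uint8),cv2.MORPH_CLOSE,np.ones((7,7)))
v,u=np.nonzero(mm);pts=np.array([atz("top",a,b,72)[:2] for a,b in zip(u,v)]);print("supply",cv2.minAreaRect(pts.astype(np.float32)))
# wing yaw from silhouette at z=87
q=(C[...,2]>80)&(np.hypot(C[...,0]-558,C[...,1]-222)<35);v,u=np.nonzero(q);pts=np.array([atz("top",a,b,87)[:2] for a,b in zip(u,v)]);ev,E=np.linalg.eigh(np.cov(pts.T));print("wing top",pts.mean(0),np.sqrt(12*ev),np.degrees(np.arctan2(E[1,1],E[0,1])))
plan(558.6,222.8,140,178)
E
```

```text
slot px (np.float64(494.8665094339623), np.float64(296.4515919811321)) 101
slot [ 472.2 -201.2] len [ 9.2 32.6] ang 17.706306222002183
plate z 72.61132416716964 654 case z 70.67101225969749Traceback (most recent call last):
  File "<stdin>", line 15, in <module>
  File "h.py", line 11, in atz
    m,R,t=cam(n);d=R.T@np.array([(u-m["cx"])/m["fx"],(v-m["cy"])/m["fy"],1]);o=-R.T@t;return o+d*(z-o[2])/d[2]
          ~~~^^^
  File "h.py", line 4, in cam
    m=r.camera_model(n);return m,np.array(m["R"]),np.array(m["t"])
ValueError: time passes only in moves, steps and waits
```

```bash
sed -i 's/^def cam(n):/import functools\n@functools.lru_cache\ndef cam(n):/' h.py
python3 - <<'E'
from h import *
np.set_printoptions(precision=1,suppress=True)
f=np.load("f_top.npz");P,D=f["P"],f["D"];C=cloud("top",D)
q=(C[...,2]>80)&(np.hypot(C[...,0]-558,C[...,1]-222)<35);v,u=np.nonzero(q);pts=np.array([atz("top",a,b,87)[:2] for a,b in zip(u,v)]);ev,E=np.linalg.eigh(np.cov(pts.T));print("wing top",pts.mean(0),np.sqrt(12*ev),np.degrees(np.arctan2(E[1,1],E[0,1])))
plan(558.6,222.8,120,178)
E
```

```text
wing top [558.3 222.4] [12.3 33.8] 178.82821049372225
t 0.8 pos [220.6 584.8 231.3] rpy [180.    0.  159.3] F [-0.1  0.2  0.3] open 1.004
rz deg -18.67 t before turn cm [-44.4 -21.9  11.1] after [-35.  -35.   11.1]
```

move_arm([
  {"rz":-6.57,"gripper":0.0},
  {"rz":-6.57},
  {"rz":-6.57},
  {"tx":-3.4,"ty":-3.5},
  {"tx":-3.4,"ty":-3.5},
  {"tx":-3.4,"ty":-3.5},
  {"tx":-3.4,"ty":-3.5},
  {"tx":-3.4,"ty":-3.5},
  {"tx":-3.4,"ty":-3.5},
  {"tx":-3.4,"ty":-3.5},
  {"tx":-3.4,"ty":-3.5},
  {"tx":-3.4,"ty":-3.5},
])

```text
invalid input
```

```bash
python3 -c "
from h import *
plan(558.4,222.6,50,179)"
```

```text
t 0.8 pos [220.6 584.8 231.3] rpy [180.    0.  159.3] F [-0.1  0.2  0.3] open 1.004
rz deg -19.67 t before turn cm [-44.387 -21.961  18.13 ] after [-34.404 -35.621  18.13 ]
```

move_arm([
  {"tx":0,"ty":0,"tz":0,"rx":0,"ry":0,"rz":-6.57,"gripper":0.0},
  {"tx":0,"ty":0,"tz":0,"rx":0,"ry":0,"rz":-6.57,"gripper":0.0},
  {"tx":0,"ty":0,"tz":0,"rx":0,"ry":0,"rz":-6.53,"gripper":0.0},
], squeeze=40)

```text
clock: 1.1
eef_pos: [220.7, 584.8, 231.3]
tcp_rot: [-3.142, 0.0, 3.129]
contact_force: [-0.1, -0.3, -0.9]
opening: 0.515
```

move_arm([
  {"tx":-3.4,"ty":-3.5,"gripper":0},
  {"tx":-3.4,"ty":-3.5,"gripper":0},
  {"tx":-3.4,"ty":-3.5,"gripper":0},
  {"tx":-3.4,"ty":-3.5,"gripper":0},
  {"tx":-3.4,"ty":-3.5,"gripper":0},
  {"tx":-3.4,"ty":-3.5,"gripper":0},
  {"tx":-3.4,"ty":-3.5,"gripper":0},
  {"tx":-3.4,"ty":-3.5,"gripper":0},
  {"tx":-3.4,"ty":-3.5,"gripper":0},
  {"tx":-3.4,"ty":-3.5,"gripper":0},
], squeeze=40)

```text
invalid input
```

```bash
python3 -c "
from h import *
plan(558.4,222.6,50,179)"
```

```text
t 1.1 pos [220.7 584.8 231.3] rpy [-180.     0.   179.3] F [-0.1 -0.3 -0.9] open 0.515
rz deg 0.27 t before turn cm [-34.235 -35.782  18.129] after [-34.402 -35.622  18.129]
```

All fields seem to be needed.

move_arm([
  {"tx":-3.4,"ty":-3.5,"tz":0,"rx":0,"ry":0,"rz":0,"gripper":0},
  {"tx":-3.4,"ty":-3.5,"tz":0,"rx":0,"ry":0,"rz":0,"gripper":0},
  {"tx":-3.4,"ty":-3.5,"tz":0,"rx":0,"ry":0,"rz":0,"gripper":0},
  {"tx":-3.4,"ty":-3.5,"tz":0,"rx":0,"ry":0,"rz":0,"gripper":0},
  {"tx":-3.4,"ty":-3.5,"tz":0,"rx":0,"ry":0,"rz":0,"gripper":0},
  {"tx":-3.4,"ty":-3.5,"tz":0,"rx":0,"ry":0,"rz":0,"gripper":0},
  {"tx":-3.4,"ty":-3.5,"tz":0,"rx":0,"ry":0,"rz":0,"gripper":0},
  {"tx":-3.4,"ty":-3.5,"tz":0,"rx":0,"ry":0,"rz":0,"gripper":0},
  {"tx":-3.4,"ty":-3.5,"tz":0,"rx":0,"ry":0,"rz":0,"gripper":0},
  {"tx":-3.4,"ty":-3.6,"tz":0,"rx":0,"ry":0,"rz":0,"gripper":0},
], squeeze=40)

```text
clock: 2.1
eef_pos: [555.7, 226.3, 231.5]
tcp_rot: [3.141, 0.0, 3.124]
contact_force: [-0.1, 0.2, -0.4]
opening: 0.5
```

```bash
python3 -c "
from h import *
plan(558.4,222.6,50,179)"
```

```text
t 2.1 pos [555.7 226.3 231.5] rpy [180.   0. 179.] F [-0.1  0.2 -0.4] open 0.5
rz deg -0.0 t before turn cm [-0.279 -0.362 18.153] after [-0.279 -0.362 18.153]
```

move_arm([
  {"tx":-0.28,"ty":-0.36,"tz":4,"rx":0,"ry":0,"rz":0,"gripper":0},
  {"tx":0,"ty":0,"tz":4,"rx":0,"ry":0,"rz":0,"gripper":0},
  {"tx":0,"ty":0,"tz":4,"rx":0,"ry":0,"rz":0,"gripper":0},
  {"tx":0,"ty":0,"tz":0,"rx":0,"ry":0,"rz":0,"gripper":0},
  {"tx":0,"ty":0,"tz":0,"rx":0,"ry":0,"rz":0,"gripper":0},
], squeeze=40)

```text
clock: 2.6
eef_pos: [557.1, 224.3, 111.6]
tcp_rot: [-3.141, -0.001, 3.124]
contact_force: [-0.4, 0.9, 0.6]
opening: 0.498
```

```bash
python3 -c "
from h import *
plan(558.4,222.6,50,179)"
```

```text
t 2.6 pos [557.1 224.3 111.6] rpy [-1.80e+02 -1.00e-01  1.79e+02] F [-0.4  0.9  0.6] open 0.498
rz deg 0.0 t before turn cm [-0.131 -0.163  6.158] after [-0.131 -0.163  6.158]
```

move_arm([
  {"tx":-0.13,"ty":-0.16,"tz":2,"rx":0,"ry":0,"rz":0,"gripper":0},
  {"tx":0,"ty":0,"tz":2,"rx":0,"ry":0,"rz":0,"gripper":0},
  {"tx":0,"ty":0,"tz":1.6,"rx":0,"ry":0,"rz":0,"gripper":0},
  {"tx":0,"ty":0,"tz":0.5,"rx":0,"ry":0,"rz":0,"gripper":0},
  {"tx":0,"ty":0,"tz":0,"rx":0,"ry":0,"rz":0,"gripper":-1},
  {"tx":0,"ty":0,"tz":0,"rx":0,"ry":0,"rz":0,"gripper":-1},
  {"tx":0,"ty":0,"tz":0,"rx":0,"ry":0,"rz":0,"gripper":-1},
  {"tx":0,"ty":0,"tz":0,"rx":0,"ry":0,"rz":0,"gripper":-1},
  {"tx":0,"ty":0,"tz":0,"rx":0,"ry":0,"rz":0,"gripper":-1},
  {"tx":0,"ty":0,"tz":0,"rx":0,"ry":0,"rz":0,"gripper":-1},
], squeeze=50)

```text
clock: 3.6
eef_pos: [559.3, 223.0, 51.5]
tcp_rot: [3.141, 0.002, 3.124]
contact_force: [-0.0, -0.1, 7.1]
opening: 0.134
```

```bash
python3 -c "
from h import *
plan(558.4,222.6,50,179)"
```

```text
t 3.6 pos [559.3 223.   51.5] rpy [1.80e+02 1.00e-01 1.79e+02] F [-0.  -0.1  7.1] open 0.134
rz deg -0.0 t before turn cm [ 0.086 -0.037  0.146] after [ 0.086 -0.037  0.146]
```

move_arm([
  {"tx":0,"ty":0,"tz":-1,"rx":0,"ry":0,"rz":0,"gripper":-1},
  {"tx":0,"ty":0,"tz":-2,"rx":0,"ry":0,"rz":0,"gripper":-1},
  {"tx":0,"ty":0,"tz":-3,"rx":0,"ry":0,"rz":0,"gripper":-1},
  {"tx":0,"ty":0,"tz":-3,"rx":0,"ry":0,"rz":0,"gripper":-1},
  {"tx":0,"ty":0,"tz":-3,"rx":0,"ry":0,"rz":0,"gripper":-1},
  {"tx":0,"ty":0,"tz":0,"rx":0,"ry":0,"rz":-6.2,"gripper":-1},
  {"tx":0,"ty":0,"tz":0,"rx":0,"ry":0,"rz":-6.2,"gripper":-1},
  {"tx":0,"ty":0,"tz":0,"rx":0,"ry":0,"rz":-6.3,"gripper":-1},
  {"tx":0,"ty":0,"tz":0,"rx":0,"ry":0,"rz":0,"gripper":-1},
], squeeze=50)

```text
clock: 4.5
eef_pos: [558.3, 222.5, 170.9]
tcp_rot: [-3.142, 0.0, -2.831]
contact_force: [0.0, -0.5, -1.5]
opening: 0.136
```

```bash
python3 -c "
from h import *
plan(472.2,-201.2,171,197.7)"
```

```text
t 4.5 pos [558.3 222.5 170.9] rpy [-180.     0.  -162.2] F [ 0.  -0.5 -1.5] open 0.136
rz deg 0.09 t before turn cm [ 2.1146e+01 -3.7716e+01 -1.1000e-02] after [ 2.1086e+01 -3.7750e+01 -1.1000e-02]
```

move_arm([
  {"tx":2.1,"ty":-3.77,"tz":0,"rx":0,"ry":0,"rz":0,"gripper":-1},
  {"tx":2.1,"ty":-3.77,"tz":0,"rx":0,"ry":0,"rz":0,"gripper":-1},
  {"tx":2.1,"ty":-3.77,"tz":0,"rx":0,"ry":0,"rz":0,"gripper":-1},
  {"tx":2.1,"ty":-3.77,"tz":0,"rx":0,"ry":0,"rz":0,"gripper":-1},
  {"tx":2.1,"ty":-3.77,"tz":0,"rx":0,"ry":0,"rz":0,"gripper":-1},
  {"tx":2.1,"ty":-3.77,"tz":0,"rx":0,"ry":0,"rz":0,"gripper":-1},
  {"tx":2.1,"ty":-3.77,"tz":0,"rx":0,"ry":0,"rz":0,"gripper":-1},
  {"tx":2.1,"ty":-3.77,"tz":0,"rx":0,"ry":0,"rz":0,"gripper":-1},
  {"tx":2.1,"ty":-3.77,"tz":0,"rx":0,"ry":0,"rz":0,"gripper":-1},
  {"tx":2.1,"ty":-3.77,"tz":0,"rx":0,"ry":0,"rz":0,"gripper":-1},
  {"tx":0,"ty":0,"tz":2,"rx":0,"ry":0,"rz":0,"gripper":-1},
  {"tx":0,"ty":0,"tz":0,"rx":0,"ry":0,"rz":0,"gripper":-1},
], squeeze=50)

```text
clock: 5.7
eef_pos: [471.2, -201.0, 148.9]
tcp_rot: [3.139, -0.002, -2.838]
contact_force: [-0.1, 0.3, -0.8]
opening: 0.133
```

Run:
```python
from h import *
plan(472.2,-201.2,151,197.7)
out=[]
P,D=r.grab_frame("scene");np.savez("f_scene1.npz",P=P,D=D)
s=r.sense();p=np.array(s["eef_pos"])
for n,dz in(("foot",-33.5),("wing",13.5)):
    print(n,proj("scene",p+[0,0,dz]))
for q in("knob_foot","knob_wing","socket"):
    for a in r.place_of(q,"scene")[:2]:print(q,a["confidence"],a["location"])
print("slot exp",proj("scene",[472.2,-201.2,72]))
u,v=proj("scene",p+[0,0,-35]);u=int(u);v=int(v)
c=P[v-45:v+75,u-80:u+80];cv2.imwrite("pics/hover.png",cv2.resize(c,None,fx=5,fy=5,interpolation=cv2.INTER_CUBIC)[...,::-1]);print("crop origin",u-80,v-45)
```

```text
t 5.7 pos [ 471.2 -201.   148.9] rpy [ 1.799e+02 -1.000e-01 -1.626e+02] F [-0.1  0.3 -0.8] open 0.133
rz deg -0.32 t before turn cm [-0.086 -0.05  -0.214] after [-0.086 -0.051 -0.214]
foot (np.float64(265.3888933432596), np.float64(154.4708336223211))
wing (np.float64(263.74041489255154), np.float64(137.0693584773182))
knob_foot 0.97 [330.6, 427.5]
knob_foot 0.76 [277.8, 324.8]
knob_wing 0.91 [258.1, 326.1]
knob_wing 0.75 [318.4, 434.8]
socket 0.66 [166.2, 264.8]
socket 0.4 [205.4, 350.6]
slot exp (np.float64(266.49879275610664), np.float64(169.82266933693307))
crop origin 185 110
```

View pics/hover.png

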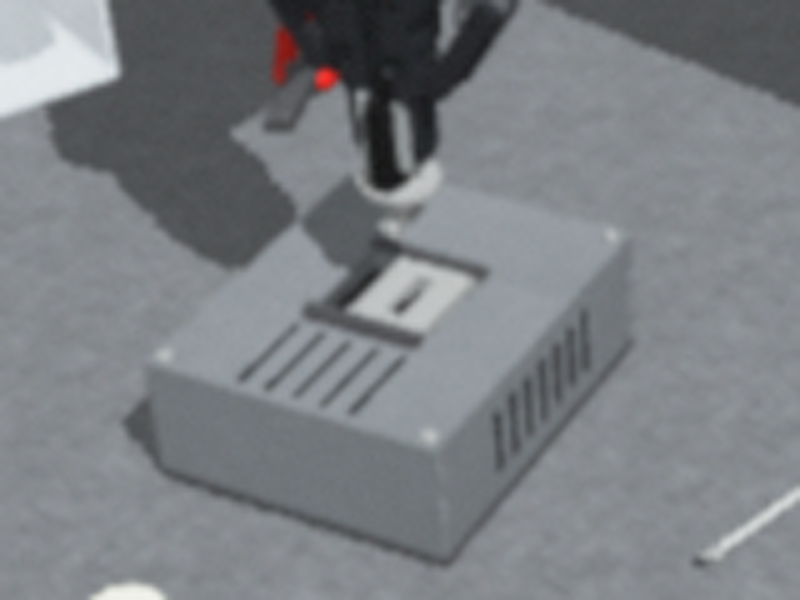

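The knob is held upright, with its foot near (395,222) in the crop, above the keeper plate. The slot is near (412,293). I'll refine the slot and the held flange numerically in the scene image.

Run:
```python
from h import *
np.set_printoptions(precision=1,suppress=True)
f=np.load("f_scene1.npz");P=f["P"];g=P.astype(int).max(2);R=np.array(cam("scene")[1])
v,u=np.mgrid[0:480,0:640]
# plate-local coords of each pixel at z=72
M=cam("scene");
ys,xs=np.mgrid[156:182,250:286]
W=np.array([[atz("scene",a,b,72)[:2] for a,b in zip(ra,rb)] for ra,rb in zip(xs,ys)])
a=np.radians(17.7);ex=np.array([np.cos(a),np.sin(a)]);ey=np.array([-ex[1],ex[0]])
L=W-np.array([472.2,-201.2]);lx=L@ex;ly=L@ey
G=g[156:182,250:286]
# profile on local grid
from scipy.interpolate import griddata
gx,gy=np.mgrid[-36:37:4,-24:25:3]
I=griddata((lx.ravel(),ly.ravel()),G.ravel(),(gx,gy));print("rows lx -36..36 step4, cols ly -24..24 step3");print(np.nan_to_num(I).astype(int))
f=np.load("f_top.npz");P=f["P"];g=P.astype(int).max(2)
ys,xs=np.mgrid[270:325,465:525]
W=np.array([[atz("top",a,b,72)[:2] for a,b in zip(ra,rb)] for ra,rb in zip(xs,ys)])
L=W-np.array([472.2,-201.2]);lx=L@ex;ly=L@ey
I=griddata((lx.ravel(),ly.ravel()),g[270:325,465:525].ravel(),(gx,gy));print("top");print(np.nan_to_num(I).astype(int))
```

```text
rows lx -36..36 step4, cols ly -24..24 step3
[[100 114 107 104 115 117 108 107 116 115 106 112 110  99  95 104 136]
 [132 148 143 147 155 156 152 151 152 156 156 156 152 143 126 115 134]
 [148 184 186 181 188 189 185 185 189 186 184 190 188 178 164 143 140]
 [148 184 196 195 194 192 188 184 190 195 194 194 196 194 177 158 149]
 [146 185 194 196 196 186 173 167 174 188 194 195 195 194 180 158 152]
 [138 183 194 197 197 186 165 151 161 182 194 197 196 194 180 160 152]
 [130 181 194 196 196 186 165 146 150 179 194 197 196 194 180 162 156]
 [128 180 194 196 196 186 164 141 131 171 194 196 196 194 180 161 157]
 [126 179 194 196 194 186 160 134 123 162 193 195 196 194 179 160 157]
 [124 178 193 196 196 185 157 118 113 160 192 196 196 194 178 160 159]
 [124 177 193 195 196 185 155 107 103 158 191 195 197 194 178 160 158]
 [122 176 193 195 196 188 163 118 108 160 191 195 197 193 178 160 158]
 [123 174 192 195 195 193 184 163 142 165 192 195 196 193 179 158 156]
 [125 171 182 188 191 187 183 183 180 174 187 188 187 184 175 155 153]
 [110 144 151 154 158 157 153 150 157 151 152 158 156 153 150
[... 948 characters left out ...]
215 213 213 214 193  66  34  61 215 214 216 212 217 174  96]
 [ 48 173 215 213 216 214 185  67  33  77 216 212 215 213 218 156  91]
 [ 35 170 215 212 215 214 194 108  34  52 213 213 214 213 218 159 100]
 [ 39 160 215 213 213 214 194 118  30  73 215 214 214 212 218 160 104]
 [ 43 182 215 214 214 214 209 128 114 110 208 213 216 211 216 162  91]
 [ 31 155 215 212 213 213 216 214 218 213 208 213 215 212 217 168 104]
 [ 66 189 217 217 214 216 217 217 219 214 212 216 218 214 216 164 109]
 [ 87 109 119 123 121 121 120 119 123 120 157 138 149 142 147 113 114]
 [106 106 105 106 105 106 106 106 107 106 106 106 105 107 104 101 112]
 [119 117 118 122 110 119 111 125 114 128 119 124 110 124 116 119 127]]
```

move_arm([
  {"tx":-0.08,"ty":-0.05,"tz":1.5,"rx":0,"ry":0,"rz":-0.3,"gripper":-1},
  {"tx":0,"ty":0,"tz":1.5,"rx":0,"ry":0,"rz":0,"gripper":-1},
  {"tx":0,"ty":0,"tz":0.7,"rx":0,"ry":0,"rz":0,"gripper":-1},
  {"tx":0,"ty":0,"tz":0,"rx":0,"ry":0,"rz":0,"gripper":-1},
  {"tx":0,"ty":0,"tz":0,"rx":0,"ry":0,"rz":0,"gripper":-1},
  {"tx":0,"ty":0,"tz":0,"rx":0,"ry":0,"rz":0,"gripper":-1},
], squeeze=60)

```text
clock: 6.5
eef_pos: [474.5, -200.7, 114.0]
tcp_rot: [-3.141, 0.001, -2.827]
contact_force: [0.0, -0.4, -0.9]
opening: 0.134
```

Run:
```python
from h import *
plan(472.2,-201.2,105.5,197.7)
P,D=r.grab_frame("scene");s=r.sense();p=np.array(s["eef_pos"])
plan(472.2,-201.2,105.5,197.7)
u,v=proj("scene",p+[0,0,-33.5]);print(u,v);u=int(u);v=int(v)
cv2.imwrite("pics/near.png",cv2.resize(P[v-25:v+20,u-30:u+30],None,fx=12,fy=12,interpolation=cv2.INTER_CUBIC)[...,::-1]);print(u-30,v-25)
```

```text
t 6.5 pos [ 474.5 -200.7  114. ] rpy [-180.    0. -162.] F [ 0.  -0.4 -0.9] open 0.134
rz deg 0.31 t before turn cm [0.233 0.018 0.855] after [0.234 0.017 0.855]
t 6.55 pos [ 474.4 -200.7  114. ] rpy [-1.80e+02  1.00e-01 -1.62e+02] F [-0.2 -0.5 -1. ] open 0.129
rz deg 0.3 t before turn cm [0.227 0.024 0.852] after [0.227 0.023 0.852]
265.6645340097203 167.36170715892754
235 142
```

View pics/near.png

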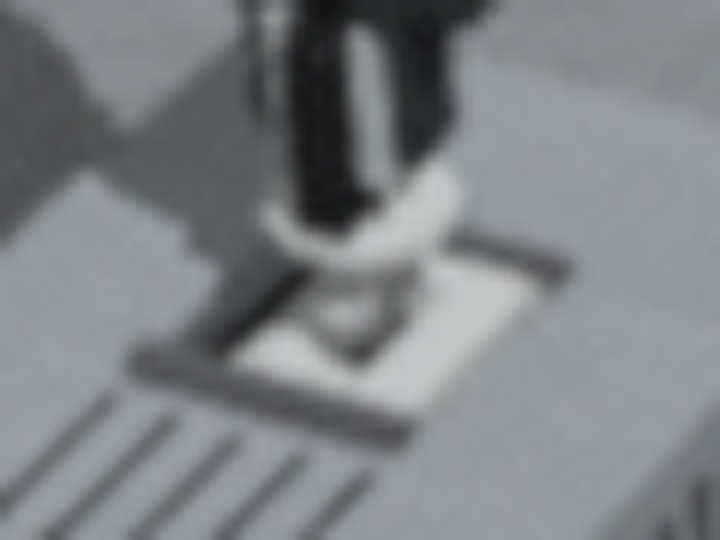

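The foot hangs about 8 mm above the slot, with the slot's dark near end showing at crop (357,355) just under the foot's end. I'll correct x by 2 mm and start feeling.

move_arm([
  {"tx":0.22,"ty":0.02,"tz":0.3,"rx":0,"ry":0,"rz":0.3,"gripper":-1},
  {"tx":0,"ty":0,"tz":0.2,"rx":0,"ry":0,"rz":0,"gripper":-1},
  {"tx":0,"ty":0,"tz":0,"rx":0,"ry":0,"rz":0,"gripper":-1},
  {"tx":0,"ty":0,"tz":0,"rx":0,"ry":0,"rz":0,"gripper":-1},
  {"tx":0,"ty":0,"tz":0,"rx":0,"ry":0,"rz":0,"gripper":-1},
], squeeze=60)

```text
clock: 7.05
eef_pos: [471.8, -201.2, 108.3]
tcp_rot: [3.142, -0.0, -2.833]
contact_force: [0.8, -0.9, -1.8]
opening: 0.124
```

```bash
python3 -c "
from h import *
plan(472.2,-201.2,105.5,197.7)"
```

```text
t 7.05 pos [ 471.8 -201.2  108.3] rpy [ 180.    -0.  -162.3] F [ 0.8 -0.9 -1.8] open 0.124
rz deg -0.0 t before turn cm [-0.041 -0.017  0.278] after [-0.041 -0.017  0.278]
```

Now I'll feel downward in small steps.

move_arm([
  {"tx":-0.04,"ty":-0.02,"tz":0.1,"rx":0,"ry":0,"rz":0,"gripper":-1},
  {"tx":0,"ty":0,"tz":0.1,"rx":0,"ry":0,"rz":0,"gripper":-1},
  {"tx":0,"ty":0,"tz":0.1,"rx":0,"ry":0,"rz":0,"gripper":-1},
  {"tx":0,"ty":0,"tz":0,"rx":0,"ry":0,"rz":0,"gripper":-1},
  {"tx":0,"ty":0,"tz":0,"rx":0,"ry":0,"rz":0,"gripper":-1},
], squeeze=60)

```text
clock: 7.55
eef_pos: [472.2, -201.2, 105.2]
tcp_rot: [3.142, -0.0, -2.833]
contact_force: [-0.2, -0.4, -0.7]
opening: 0.133
```

move_arm([
  {"tx":0,"ty":0,"tz":0.1,"rx":0,"ry":0,"rz":0,"gripper":-1},
  {"tx":0,"ty":0,"tz":0.1,"rx":0,"ry":0,"rz":0,"gripper":-1},
  {"tx":0,"ty":0,"tz":0,"rx":0,"ry":0,"rz":0,"gripper":-1},
  {"tx":0,"ty":0,"tz":0,"rx":0,"ry":0,"rz":0,"gripper":-1},
], squeeze=60)

```text
clock: 7.95
eef_pos: [472.2, -201.2, 103.2]
tcp_rot: [3.142, -0.0, -2.833]
contact_force: [-0.2, -0.6, -1.4]
opening: 0.132
```

move_arm([
  {"tx":0,"ty":0,"tz":0.1,"rx":0,"ry":0,"rz":0,"gripper":-1},
  {"tx":0,"ty":0,"tz":0.1,"rx":0,"ry":0,"rz":0,"gripper":-1},
  {"tx":0,"ty":0,"tz":0,"rx":0,"ry":0,"rz":0,"gripper":-1},
  {"tx":0,"ty":0,"tz":0,"rx":0,"ry":0,"rz":0,"gripper":-1},
], squeeze=60)

```text
clock: 8.35
eef_pos: [472.2, -201.2, 101.2]
tcp_rot: [3.142, -0.0, -2.833]
contact_force: [0.8, -0.4, -1.3]
opening: 0.134
```

move_arm([
  {"tx":0,"ty":0,"tz":0.1,"rx":0,"ry":0,"rz":0,"gripper":-1},
  {"tx":0,"ty":0,"tz":0.1,"rx":0,"ry":0,"rz":0,"gripper":-1},
  {"tx":0,"ty":0,"tz":0,"rx":0,"ry":0,"rz":0,"gripper":-1},
  {"tx":0,"ty":0,"tz":0,"rx":0,"ry":0,"rz":0,"gripper":-1},
], squeeze=60)

```text
clock: 8.75
eef_pos: [472.2, -201.2, 99.2]
tcp_rot: [3.142, -0.0, -2.833]
contact_force: [-0.6, 0.4, -1.0]
opening: 0.136
```

Foot is about 6 mm below the plate top with no force, so it looks to be in the slot. The pad should be felt at about TCP 96.5.

move_arm([
  {"tx":0,"ty":0,"tz":0.1,"rx":0,"ry":0,"rz":0,"gripper":-1},
  {"tx":0,"ty":0,"tz":0.1,"rx":0,"ry":0,"rz":0,"gripper":-1},
  {"tx":0,"ty":0,"tz":0,"rx":0,"ry":0,"rz":0,"gripper":-1},
  {"tx":0,"ty":0,"tz":0,"rx":0,"ry":0,"rz":0,"gripper":-1},
], squeeze=60)

```text
clock: 9.15
eef_pos: [472.3, -201.2, 97.4]
tcp_rot: [-3.141, 0.0, -2.833]
contact_force: [-1.4, -0.1, 3.0]
opening: 0.13
```

move_arm([
  {"tx":0,"ty":0,"tz":0.1,"rx":0,"ry":0,"rz":0,"gripper":-1},
  {"tx":0,"ty":0,"tz":0.1,"rx":0,"ry":0,"rz":0,"gripper":-1},
  {"tx":0,"ty":0,"tz":0,"rx":0,"ry":0,"rz":0,"gripper":-1},
  {"tx":0,"ty":0,"tz":0,"rx":0,"ry":0,"rz":0,"gripper":-1},
], squeeze=60)

```text
clock: 9.55
eef_pos: [472.3, -201.2, 95.3]
tcp_rot: [-3.141, 0.0, -2.833]
contact_force: [-0.3, 0.5, 3.6]
opening: 0.133
```

move_arm([
  {"tx":0,"ty":0,"tz":0.1,"rx":0,"ry":0,"rz":0,"gripper":-1},
  {"tx":0,"ty":0,"tz":0.1,"rx":0,"ry":0,"rz":0,"gripper":-1},
  {"tx":0,"ty":0,"tz":0,"rx":0,"ry":0,"rz":0,"gripper":-1},
  {"tx":0,"ty":0,"tz":0,"rx":0,"ry":0,"rz":0,"gripper":-1},
], squeeze=60)

```text
clock: 9.95
eef_pos: [472.3, -201.2, 93.3]
tcp_rot: [-3.141, 0.0, -2.833]
contact_force: [0.3, 0.1, 3.6]
opening: 0.133
```

The pad was met at TCP about 97.8, with the expected force of about 4 to 5 N net of weight. I'll press to about 19 mm foot depth.

move_arm([
  {"tx":0,"ty":0,"tz":0.1,"rx":0,"ry":0,"rz":0,"gripper":-1},
  {"tx":0,"ty":0,"tz":0.1,"rx":0,"ry":0,"rz":0,"gripper":-1},
  {"tx":0,"ty":0,"tz":0.1,"rx":0,"ry":0,"rz":0,"gripper":-1},
  {"tx":0,"ty":0,"tz":0,"rx":0,"ry":0,"rz":0,"gripper":-1},
  {"tx":0,"ty":0,"tz":0,"rx":0,"ry":0,"rz":0,"gripper":-1},
], squeeze=60)

```text
clock: 10.45
eef_pos: [472.3, -201.2, 90.3]
tcp_rot: [-3.141, 0.0, -2.833]
contact_force: [0.1, -0.5, 4.0]
opening: 0.135
```

move_arm([
  {"tx":0,"ty":0,"tz":0.1,"rx":0,"ry":0,"rz":0,"gripper":-1},
  {"tx":0,"ty":0,"tz":0.1,"rx":0,"ry":0,"rz":0,"gripper":-1},
  {"tx":0,"ty":0,"tz":0.06,"rx":0,"ry":0,"rz":0,"gripper":-1},
  {"tx":0,"ty":0,"tz":0,"rx":0,"ry":0,"rz":0,"gripper":-1},
  {"tx":0,"ty":0,"tz":0,"rx":0,"ry":0,"rz":0,"gripper":-1},
], squeeze=60)

```text
clock: 10.95
eef_pos: [472.3, -201.2, 87.8]
tcp_rot: [-3.141, 0.0, -2.833]
contact_force: [0.6, 0.2, 5.7]
opening: 0.136
```

```bash
python3 -c "
from h import *
s=r.sense();print(s['qpos'],s['contact_force'],s['wrist_torque'])"
```

```text
[-4.05678760e-01  3.73364678e-01  1.98809195e+00 -2.88280673e-05
  7.79867662e-01 -2.28537074e+00] [0.62700097 0.17871638 5.73973277] [ 0.00158826 -0.00367442 -0.01428255]
```

move_arm([
  {"tx":0,"ty":0,"tz":0,"rx":0,"ry":0,"rz":5,"gripper":-1},
  {"tx":0,"ty":0,"tz":0,"rx":0,"ry":0,"rz":5,"gripper":-1},
  {"tx":0,"ty":0,"tz":0,"rx":0,"ry":0,"rz":5,"gripper":-1},
  {"tx":0,"ty":0,"tz":0,"rx":0,"ry":0,"rz":5,"gripper":-1},
  {"tx":0,"ty":0,"tz":0,"rx":0,"ry":0,"rz":0,"gripper":-1},
  {"tx":0,"ty":0,"tz":0,"rx":0,"ry":0,"rz":0,"gripper":-1},
], squeeze=60)

```text
clock: 11.55
eef_pos: [472.4, -201.3, 87.8]
tcp_rot: [-3.141, 0.0, 3.101]
contact_force: [0.5, 0.8, 6.1]
opening: 0.133
```

```bash
python3 -c "
from h import *
s=r.sense();print(s['qpos'],s['contact_force'],s['wrist_torque']);plan(472.2,-201.2,87.8,107.7)"
```

```text
[-4.05678071e-01  3.73309484e-01  1.98798151e+00  4.04156492e-05
  7.79821586e-01 -1.93606854e+00] [0.47918244 0.79570212 6.0771116 ] [-0.00563629  0.02159687  0.00431903]
t 11.55 pos [ 472.4 -201.3   87.8] rpy [-180.     0.   177.7] F [0.5 0.8 6.1] open 0.133
rz deg 69.98 t before turn cm [0.023 0.006 0.002] after [ 0.013 -0.02   0.002]
```

It turned 20° with no torque, so the foot is below the plate. I'll finish the turn.

move_arm([
  {"tx":0,"ty":0,"tz":0,"rx":0,"ry":0,"rz":7,"gripper":-1},
  {"tx":0,"ty":0,"tz":0,"rx":0,"ry":0,"rz":7,"gripper":-1},
  {"tx":0,"ty":0,"tz":0,"rx":0,"ry":0,"rz":7,"gripper":-1},
  {"tx":0,"ty":0,"tz":0,"rx":0,"ry":0,"rz":7,"gripper":-1},
  {"tx":0,"ty":0,"tz":0,"rx":0,"ry":0,"rz":7,"gripper":-1},
  {"tx":0,"ty":0,"tz":0,"rx":0,"ry":0,"rz":7,"gripper":-1},
  {"tx":0,"ty":0,"tz":0,"rx":0,"ry":0,"rz":7,"gripper":-1},
  {"tx":0,"ty":0,"tz":0,"rx":0,"ry":0,"rz":7,"gripper":-1},
  {"tx":0,"ty":0,"tz":0,"rx":0,"ry":0,"rz":7,"gripper":-1},
  {"tx":0,"ty":0,"tz":0,"rx":0,"ry":0,"rz":7,"gripper":-1},
  {"tx":0,"ty":0,"tz":0,"rx":0,"ry":0,"rz":0,"gripper":-1},
  {"tx":0,"ty":0,"tz":0,"rx":0,"ry":0,"rz":0,"gripper":-1},
], squeeze=60)

```text
clock: 12.75
eef_pos: [472.4, -201.3, 87.8]
tcp_rot: [3.141, 0.0, 1.879]
contact_force: [0.0, 0.2, 5.7]
opening: 0.132
```

```bash
python3 -c "
from h import *
s=r.sense();print(s['wrist_torque']);plan(472.2,-201.2,95.8,107.7)"
```

```text
[ 0.02669608 -0.00195748 -0.04324089]
t 12.75 pos [ 472.4 -201.3   87.8] rpy [180.    0.  107.7] F [0.  0.2 5.7] open 0.132
rz deg -0.02 t before turn cm [ 0.012 -0.019 -0.8  ] after [ 0.012 -0.019 -0.8  ]
```

move_arm([
  {"tx":0,"ty":0,"tz":-0.1,"rx":0,"ry":0,"rz":0,"gripper":-1},
  {"tx":0,"ty":0,"tz":-0.1,"rx":0,"ry":0,"rz":0,"gripper":-1},
  {"tx":0,"ty":0,"tz":-0.1,"rx":0,"ry":0,"rz":0,"gripper":-1},
  {"tx":0,"ty":0,"tz":-0.1,"rx":0,"ry":0,"rz":0,"gripper":-1},
  {"tx":0,"ty":0,"tz":0,"rx":0,"ry":0,"rz":0,"gripper":-1},
  {"tx":0,"ty":0,"tz":0,"rx":0,"ry":0,"rz":0,"gripper":-1},
], squeeze=60)

```text
clock: 13.35
eef_pos: [472.4, -201.3, 91.7]
tcp_rot: [3.141, 0.0, 1.88]
contact_force: [1.2, 0.1, 3.4]
opening: 0.133
```

move_arm([
  {"tx":0,"ty":0,"tz":-0.1,"rx":0,"ry":0,"rz":0,"gripper":-1},
  {"tx":0,"ty":0,"tz":-0.1,"rx":0,"ry":0,"rz":0,"gripper":-1},
  {"tx":0,"ty":0,"tz":-0.05,"rx":0,"ry":0,"rz":0,"gripper":-1},
  {"tx":0,"ty":0,"tz":0,"rx":0,"ry":0,"rz":0,"gripper":-1},
  {"tx":0,"ty":0,"tz":0,"rx":0,"ry":0,"rz":0,"gripper":-1},
], squeeze=60)

```text
clock: 13.85
eef_pos: [472.3, -201.2, 94.2]
tcp_rot: [3.141, 0.0, 1.88]
contact_force: [1.4, -0.4, 3.8]
opening: 0.133
```

move_arm([
  {"tx":0,"ty":0,"tz":-0.05,"rx":0,"ry":0,"rz":0,"gripper":-1},
  {"tx":0,"ty":0,"tz":-0.05,"rx":0,"ry":0,"rz":0,"gripper":-1},
  {"tx":0,"ty":0,"tz":0,"rx":0,"ry":0,"rz":0,"gripper":-1},
  {"tx":0,"ty":0,"tz":0,"rx":0,"ry":0,"rz":0,"gripper":-1},
], squeeze=60)

```text
clock: 14.25
eef_pos: [472.2, -201.2, 95.2]
tcp_rot: [3.142, 0.0, 1.88]
contact_force: [1.1, -0.4, 2.9]
opening: 0.132
```

move_arm([
  {"tx":0,"ty":0,"tz":-0.05,"rx":0,"ry":0,"rz":0,"gripper":-1},
  {"tx":0,"ty":0,"tz":0,"rx":0,"ry":0,"rz":0,"gripper":-1},
  {"tx":0,"ty":0,"tz":0,"rx":0,"ry":0,"rz":0,"gripper":-1},
  {"tx":0,"ty":0,"tz":0,"rx":0,"ry":0,"rz":0,"gripper":-1},
], squeeze=60)

```text
clock: 14.65
eef_pos: [472.2, -201.2, 95.6]
tcp_rot: [-3.141, -0.0, 1.88]
contact_force: [1.7, 0.5, 2.4]
opening: 0.133
```

move_arm([
  {"tx":0,"ty":0,"tz":-0.05,"rx":0,"ry":0,"rz":0,"gripper":-1},
  {"tx":0,"ty":0,"tz":0,"rx":0,"ry":0,"rz":0,"gripper":-1},
  {"tx":0,"ty":0,"tz":0,"rx":0,"ry":0,"rz":0,"gripper":-1},
  {"tx":0,"ty":0,"tz":0,"rx":0,"ry":0,"rz":0,"gripper":-1},
], squeeze=60)

```text
clock: 15.05
eef_pos: [472.1, -201.2, 96.1]
tcp_rot: [-3.141, -0.0, 1.88]
contact_force: [1.4, -1.1, -0.3]
opening: 0.13
```

The load is passing to the keeper plate and the force is near zero, so the foot is up in the groove. Releasing.

move_arm([
  {"tx":0,"ty":0,"tz":0,"rx":0,"ry":0,"rz":0,"gripper":-0.65},
  {"tx":0,"ty":0,"tz":0,"rx":0,"ry":0,"rz":0,"gripper":-0.6},
  {"tx":0,"ty":0,"tz":0,"rx":0,"ry":0,"rz":0,"gripper":-0.4},
  {"tx":0,"ty":0,"tz":0,"rx":0,"ry":0,"rz":0,"gripper":-0.2},
  {"tx":0,"ty":0,"tz":0,"rx":0,"ry":0,"rz":0,"gripper":0},
  {"tx":0,"ty":0,"tz":0,"rx":0,"ry":0,"rz":0,"gripper":0},
  {"tx":0,"ty":0,"tz":0,"rx":0,"ry":0,"rz":0,"gripper":0},
], squeeze=20)

```text
clock: 15.75
eef_pos: [472.2, -201.2, 96.2]
tcp_rot: [3.142, 0.0, 1.88]
contact_force: [1.6, -0.3, -0.5]
opening: 0.497
```

move_arm([
  {"tx":0,"ty":0,"tz":-1,"rx":0,"ry":0,"rz":0,"gripper":0},
  {"tx":0,"ty":0,"tz":-2,"rx":0,"ry":0,"rz":0,"gripper":0},
  {"tx":0,"ty":0,"tz":-3,"rx":0,"ry":0,"rz":0,"gripper":0},
  {"tx":0,"ty":0,"tz":-3,"rx":0,"ry":0,"rz":0,"gripper":0},
  {"tx":-4,"ty":0,"tz":-2,"rx":0,"ry":0,"rz":0,"gripper":0},
  {"tx":-4,"ty":0,"tz":-1,"rx":0,"ry":0,"rz":0,"gripper":0},
  {"tx":-4,"ty":0,"tz":0,"rx":0,"ry":0,"rz":0,"gripper":0},
  {"tx":-4,"ty":0,"tz":0,"rx":0,"ry":0,"rz":0,"gripper":0},
  {"tx":0,"ty":0,"tz":0,"rx":0,"ry":0,"rz":0,"gripper":0},
], squeeze=20)

```text
clock: 16.65
eef_pos: [522.0, -357.8, 217.1]
tcp_rot: [3.14, 0.003, 1.877]
contact_force: [0.4, 0.3, 0.2]
opening: 0.504
```

Run:
```python
from h import *
np.set_printoptions(precision=1,suppress=True)
s=r.sense();print(s["clock"],s["eef_pos"],s["contact_force"])
ims=[]
for n in("scene","top"):
    P,D=r.grab_frame(n);C=cloud(n,D)
    u,v=[int(a) for a in proj(n,[472,-201,100])]
    ims.append(cv2.resize(P[v-35:v+40,u-40:u+40],(400,375),interpolation=cv2.INTER_CUBIC))
    q=C[(np.hypot(C[...,0]-472,C[...,1]+201)<30)&(C[...,2]>110)&(C[...,2]<145)]
    if n=="top" and len(q):
        ev,E=np.linalg.eigh(np.cov(q[:,:2].T));print(n,len(q),q.mean(0),"top z",np.percentile(q[:,2],[50,95]),np.sqrt(12*ev),np.degrees(np.arctan2(E[1,1],E[0,1]))%180)
cv2.imwrite("pics/end.png",np.hstack(ims)[...,::-1])
```

```text
16.65 [ 522.  -357.8  217.1] [0.4 0.3 0.2]
top 206 [ 471.6 -198.8  127.7] top z [129.6 131.9] [12.4 37.3] 107.7737466377248
```

View pics/end.png

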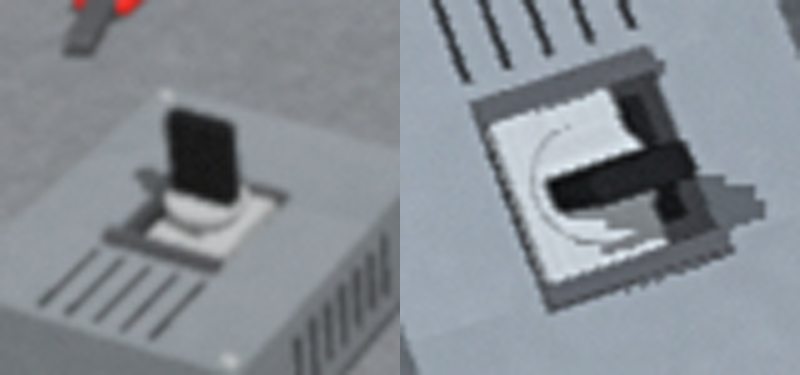

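The knob stands upright and crosswise to the slot. Its wing is at 107.8° (the slot is at 17.7°), and its top is at z of about 130, so the wing centre is about 36 mm above the plate. The arm is clear.

```bash
python3 -c "
from rig import r
print(r.sign_off())"
```

```text
the job is handed in; nothing more can be done
None
```

The knob is back on the power supply: locked across the slot, standing upright by itself, and handed in at about 16.8 s. I gave it no extra settling time after letting go, and the sign-off reports no verdict.

**What I did:**
- I took the smaller black knob out of the block and left the orange one and the larger black one.
- I found the shifted keeper-plate slot by sight at about (472, -201) and lowered the foot through it without touching the plate.
- I felt the spring pad 9 mm down, pressed to about 19 mm, and turned the knob a quarter turn with almost no resistance.
- I let it rise into the groove, opened the gripper and backed off.

**Last checks:**

| Check | Measured | Required |
|---|---|---|
| Wing direction relative to the slot | 90.1° | within 0.2 rad of 90° |
| Wing centre above the plate | about 36 mm | 33.8 to 39 mm |
| Offset along y from the socket point | roughly 9 mm (rough image estimate) | within 15 mm |
| Largest force I read on the tool while fitting | about 6 N (7 N including weight) | 25 N limit |

- **Pictures:** both cameras show the knob upright. I did not measure its tilt or the spring's holding force after release.
- **Disagreement:** the scene camera put the slot about 3 mm off the top camera's position. I trusted the top camera, and the foot went straight in.
- **Bystanders:** the arm stayed clear of the screwdriver, bottle and mug, but I did not measure them again at the end.

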